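# Draw the wear gauge's section out to the next lock hole and hold the pin home

## Task

On the green wear gauge, pull up the black knob of the lock plunger, draw the sliding section one hole outwards (away from the crank, against its spring) to the very next hole and let the pin go fully home there. Finish while holding: keep the knob gripped between the fingers with the pin down in that hole, and do not let go at the end. Leave the things lying about where they are.

Things in the scene. Friction and masses are not known exactly. Their poses are not given: they have to be found in the camera images.
- gauge: green-painted crank-driven wear gauge, bolted down: base 400 x 130, origin at the centre of its underside; its x axis runs level along its length, from the crank end (-x) towards the anvil with the small round dial (+x). A steel bar along its top (upper face 67 above the cart top) has four square holes, 11 wide, 36 apart, at x = -30, +6, +42 and +78 in this frame, y = 0 (sizes in mm)
- section (a joint): travel in m of the sliding section, a 50 x 82 aluminium saddle on the bar (top face 81 above the cart top) that carries the lock plunger; 0 = plunger centred over the first hole (x = -30), grows towards +x of the gauge, 0.036 = over the next hole. It starts locked in the first hole with up to 2 mm of play. A hidden spring draws it back towards the crank (-x) with about 3 N at the first hole and 4.5 N at the next, so unlocked it runs back when let go (sizes in mm)
- plunger (a joint): height in m by which the lock plunger is pulled up, at most 0.016; 0 = pin fully home (8 mm deep in a hole). A spring pushes it down, about 4 N at 0 and 7 to 8 N at full lift. The pin (8 mm thick, round-ended) is clear of the bar from 0.008 up; between holes it rests on the bar (sizes in mm)
- knob_center (a point): centre of the plunger's black pull knob, an upright cylinder 26 across and 22 tall, on top of the sliding section; with the pin home its centre is 114 above the cart top, its underside 103, and beneath it is only a thin barrel (16 across) down to the section's top face at 81. It moves with the section and the plunger (does not turn) (sizes in mm)
- next_hole (a point): mouth of the next hole, where the pin must go: centre of the hole at the bar's upper face, 67 above the cart top, 36 along the gauge's +x from the first hole; axes as the gauge's (sizes in mm)
- shoe_mid (a point): bystander, loose: cracked dark graphite shoe segment, 85 x 34 x 24 (sizes in mm); the point is half-way up its middle
- insulator_mid (a point): bystander, loose: squat brown ribbed ceramic insulator, 66 across, 62 tall (sizes in mm); the point is half-way up its middle
- spring_pin_mid (a point): bystander, loose: nickel spring pin lying down, 55 long, 12 thick (sizes in mm); the point is half-way up its middle
- bush_mid (a point): bystander, loose: brass bush (short tube), 40 across, 28 tall (sizes in mm); the point is half-way up its middle
- bolt_mid (a point): bystander, loose: hex bolt standing on its head, 24 across, 46 tall (sizes in mm); the point is half-way up its middle
- wrench: bystander, loose: open-ended wrench lying flat, 160 mm long; origin under its middle

How it is judged:
By the outcome, as a careful person would: the job done as asked, in the order asked, and still so for the second after the job is handed in, while the arm keeps its last pose, push and grip.
It also fails if it takes over 34 s, if anything falls off the work surface, if the arm or the gripper's body presses on something with over 40 N, if the wrist force passes 120 N, or if a joint passes its speed limit or range.

## Robot

A 6-joint arm with a two-finger parallel gripper is mounted at the origin on the work surface. World frame = base frame: x ahead of the robot, y to its left, z up, the work surface at z = 0. Lengths are in m, angles in rad, forces in N, time in s.
With the tool pointing down it reaches from about 0.275 to 1 m from the base axis. Payload 8.4 kg.
Tool frame: the origin (TCP) lies on the centre line of the jaws, within the pads' length; the fingertips stand 17 mm ahead of it and the grasp point (between the pads) lies 2 mm behind it (bot.tcp_to_tips is the y of the fingertips in the tool frame, in m); y points along the fingers, z is the direction in which the jaws open and shut, and the axes are right-handed (so a half turn about y gives the same grasp; the last joint's range is limited). The gripper opens to 85 mm and grips with 20 to 120 N. Pads are 22 mm wide; open, the fingers measure 114 mm over their backs; the gripper's body (76 mm by 85 mm) begins 54 mm behind the grasp point. The pads swing forward as they close: fully open they stand 13 mm farther back than shut.
Start: joints at [-1.234, 0.353, 1.633, -0, 1.155, -0.002], TCP at [0.208, -0.589, 0.248] pointing down, gripper open.
Joint ranges: [-2.63, 2.63], [-0.92, 2.1], [0.06, 2.66], [-1.3, 4.44], [0, 2.69], [-3.02, 3.02]. Speed limits (rad/s): [2.22, 2.22, 2.79, 3.14, 3.14, 3.14].

## Interface

Orientations are given as a unit quaternion [x, y, z, w].
In Python, from workcell import bot, hand, kinematics, get_obs, vision, hand_in gives the robot as it stands. The module is installed in compiled form; this text tells all that it offers. Calls block until the motion is done:
- bot.reach(position, orientation): joint-space move of the TCP to a pose.
- bot.servo_line(position, ori=None, velocity=0.15): straight line of the TCP; ori=None keeps the orientation; velocity is the mean speed in m/s.
- bot.goto_joints(angles): joint-space move.
- hand.move_gripper(opening, strength=None): finger opening in m; strength is the grip in N (None keeps the last); returns when the fingers have stopped.
- bot.dwell(seconds).
- kinematics.solve_ik(position, orientation): joint angles nearest the present ones, or None.
- get_obs(): the state.
- vision.read_camera(name): name is "scene" or "top" or "wrist"; returns a dict with "frame" (480x640x3 uint8, red, green, blue), "intrinsics" (3x3 intrinsics, pixels), "view" (4x4, takes a point from world to camera coordinates). Camera axes: x right, y down, z forward; pixel columns grow to the right and rows downward; lengths in m; the calibration is good to about 2 mm. A picture is of the moment at which its call begins. There is no depth.
A pose or a line that the arm cannot do raises bot.IKError and nothing moves.
- hand_in(): hands the job in, once; it reports no verdict.
The state is a dict: "time_s": time; "joint_pos": joint angles; "joint_vel": joint speeds; "joint_efforts": joint torques, N m; "position": TCP position; "orientation": TCP orientation; "wrist_force": force on the tool from outside, world axes, zero at the start; "ft_torque": the same for the moment, N m; "gripper_width": finger opening in m.
Only numpy, scipy, OpenCV 4.12 (cv2) and the standard library are available. Lean on these libraries where they do the work, as an engineer would, in place of code of your own. Each camera call takes 0.05 s, during which the arm holds its last target.

## Working session

There is one attempt and no reset: what is moved stays moved. The work goes in short steps, each a Python script; the robot and the scene stay as the last script left them, time stands still between calls to the robot, and variables do not carry over. Pictures are saved under pics/ and viewed, and the job is handed in when it is done.

```bash
mkdir -p pics
python3 - <<'E'
from workcell import bot,hand,get_obs,vision
import cv2,numpy as np
o=get_obs();print(o)
for n in("scene","top","wrist"):
    c=vision.read_camera(n);cv2.imwrite(f"pics/{n}0.png",c["frame"][:,:,::-1]);print(n,np.round(c["intrinsics"],1).tolist(),np.round(c["view"],3).tolist())
    np.savez(f"pics/{n}0.npz",**c)
E
```

```text
{'time_s': 0.0, 'joint_pos': array([-1.23438589e+00,  3.53662040e-01,  1.63415669e+00, -3.16011132e-05,
        1.15523301e+00, -2.41675772e-03]), 'joint_vel': array([-0.00052278,  0.00022383, -0.00059991, -0.00020356,  0.00122089,
       -0.00049767]), 'joint_efforts': array([ 3.06474489e-03, -6.05255985e+01, -3.42065120e+01,  2.43711747e-04,
        9.58128454e-03,  2.17783338e-05]), 'position': array([ 0.20756201, -0.58902201,  0.24754336]), 'orientation': array([-0.11932154,  0.69748974, -0.69647577,  0.11912989]), 'wrist_force': array([ 0.00938427, -0.86281489,  0.47559615]), 'ft_torque': array([-0.02172351,  0.01824419,  0.01521109]), 'gripper_width': 0.08560947991306991}
scene [[518.0, 0.0, 316.8], [0.0, 518.0, 241.9], [0.0, 0.0, 1.0]] [[0.433, 0.901, 0.013, -0.367], [0.644, -0.299, -0.704, -0.254], [-0.63, 0.314, -0.71, 1.319], [0.0, 0.0, 0.0, 1.0]]
top [[508.0, 0.0, 319.4], [0.0, 508.0, 245.6], [0.0, 0.0, 1.0]] [[0.053, -0.999, -0.006, 0.093], [-0.976, -0.05, -0.213, 0.57], [0.213, 0.018, -0.977, 0.876], [0.0, 0.0, 0.0, 1.0]]
wrist [[395.2, 0.0, 322.1], [0.0, 395.2, 241.0], [0.0, 0.0, 1.0]] [[0.332, -0.943, -0.001, -0.624], [-0.91, -0.32, 0.264, -0.034], [-0.249, -0.086, -0.965, 0.379], [0.0, 0.0, 0.0, 1.0]]
```

View pics/scene0.png

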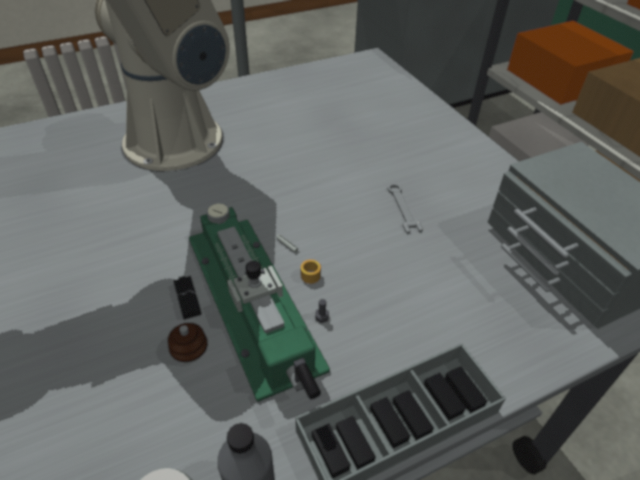

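View pics/top0.png

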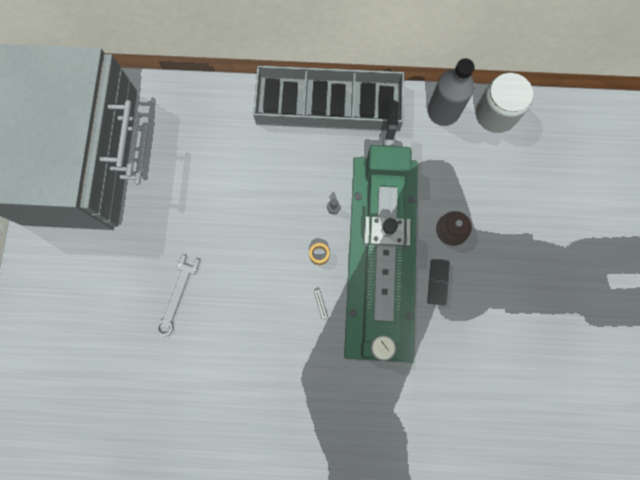

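View pics/wrist0.png

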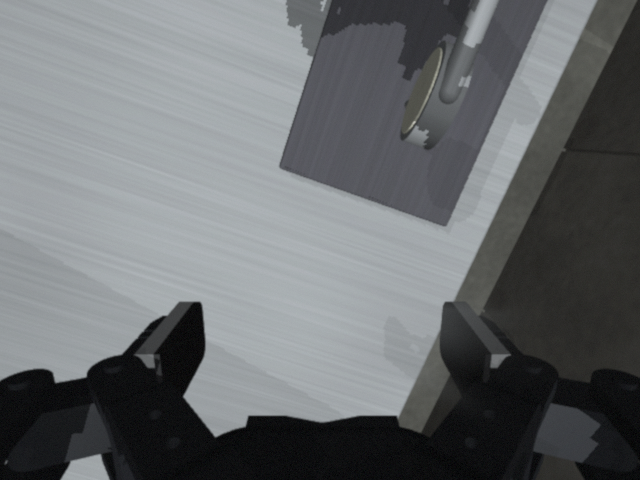

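The top view shows the gauge with its crank at the far end, about (390,120), and its dial near the robot at (384,347). The three open holes are at about (386,252), (385,271) and (385,292), and the knob is at (390,227). I'll measure these more precisely.

```bash
cat > h.py <<'E'
import numpy as np,cv2
def ray(c,u,v,z):
    K=c["intrinsics"];T=c["view"];R=T[:3,:3];t=T[:3,3]
    d=R.T@np.linalg.solve(K,[u,v,1.]);o=-R.T@t
    return o+d*(z-o[2])/d[2]
def proj(c,p):
    q=c["intrinsics"]@(c["view"][:3,:3]@np.asarray(p)+c["view"][:3,3]);return q[:2]/q[2]
E
python3 - <<'E'
from h import *
c=np.load("pics/top0.npz");f=c["frame"]
hsv=cv2.cvtColor(f,cv2.COLOR_RGB2HSV)
m=((hsv[...,2]<60)).astype(np.uint8); m[:,:340]=0;m[:,415:]=0;m[:190]=0;m[330:]=0
n,l,s,ce=cv2.connectedComponentsWithStats(m)
for i in range(1,n):
    if s[i][4]>8: print(s[i],ce[i],ray(c,*ce[i],.067),ray(c,*ce[i],.125))
g=cv2.inRange(hsv,(65,80,20),(95,255,255));g=cv2.morphologyEx(g,cv2.MORPH_OPEN,np.ones((3,3)))
cn=max(cv2.findContours(g,0,2)[0],key=cv2.contourArea);print(cv2.minAreaRect(cn))
A=cv2.resize(f[140:370,330:430],None,fx=2.6,fy=2.6,interpolation=2)
s2=np.load("pics/scene0.npz");B=cv2.resize(s2["frame"][200:400,180:340],None,fx=3,fy=3,interpolation=2)
o=np.zeros((600,760,3),np.uint8);o[:A.shape[0],:A.shape[1]]=A[:600];o[:600,270:750]=B
cv2.imwrite("pics/crop1.png",o[:,:,::-1])
E
```

```text
[384 219  13  14  72] [391.13888889 225.43055556] [ 0.60799885 -0.00779802  0.067     ] [ 5.92518211e-01 -5.36094556e-04  1.25000000e-01]
((392.8463134765625, 158.4591522216797), (47.03322982788086, 23.76612663269043), 3.5763344764709473)
```

View pics/crop1.png

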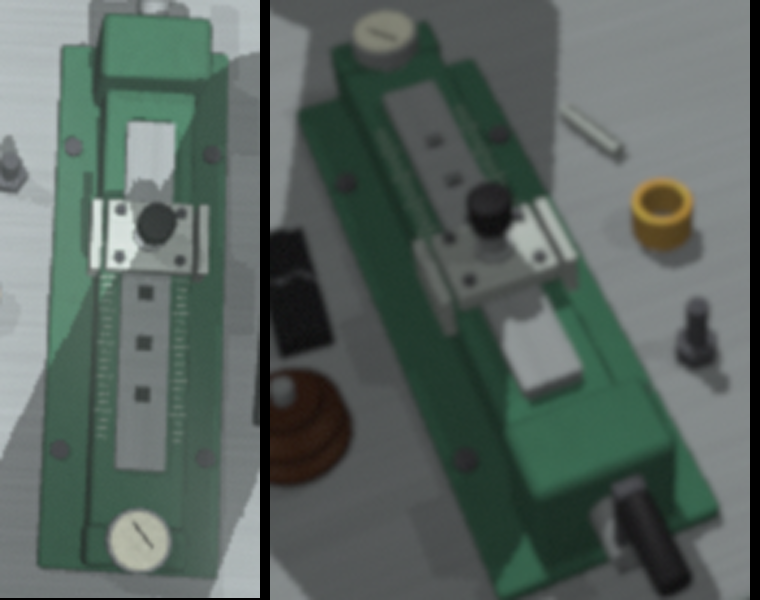

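The crops show the holes at top-crop (146,293), (144,343) and (142,394). The saddle is at its crank-side position with the black knob on top. Next I'll refine the hole and knob positions.

Run:
```python
from h import *
c=np.load("pics/top0.npz");f=c["frame"].astype(float);g=f.mean(2)
H=[]
for a,b in((146,293),(144,343),(142,394)):
    u,v=a/2.6+330-.3,b/2.6+140-.3
    r=5;u0,v0=int(round(u)),int(round(v))
    p=g[v0-r:v0+r+1,u0-r:u0+r+1];w=np.clip(np.percentile(p,60)-15-p,0,None)
    yy,xx=np.mgrid[v0-r:v0+r+1,u0-r:u0+r+1];U,V=(w*xx).sum()/w.sum(),(w*yy).sum()/w.sum()
    H.append(ray(c,U,V,.067));print((U,V),H[-1].round(4))
H=np.array(H);d=H[2]-H[0];print("spacing",np.linalg.norm(np.diff(H,axis=0),axis=1),"yaw",np.arctan2(d[1],d[0]), "first est",H.mean(0)-d/np.linalg.norm(d)*.072)
# knob in both views
for n,box in(("top",(380,215,402,240)),("scene",(242,258,264,288))):
    c=np.load(f"pics/{n}0.npz");f=c["frame"]
    x0,y0,x1,y1=box
    m=np.zeros(f.shape[:2],np.uint8);m[y0:y1,x0:x1]=(f[y0:y1,x0:x1].max(2)<50)
    N,l,s,ce=cv2.connectedComponentsWithStats(m);i=1+np.argmax(s[1:,4]);print(n,s[i],ce[i],ray(c,*ce[i],.118).round(4))
    dark=f[y0:y1,x0:x1].max(2);print(dark[::2,::2])
```

```text
(np.float64(385.6033700583279), np.float64(252.1723914452365)) [0.557  0.0011 0.067 ]
(np.float64(384.9397930385702), np.float64(271.5105048604579)) [0.5211 0.0014 0.067 ]
(np.float64(384.35847328244284), np.float64(291.25679389312984)) [0.4851 0.0016 0.067 ]
spacing [0.0358774  0.03602249] yaw 3.1357849494819336 first est [0.59303378 0.00096369 0.067     ]Traceback (most recent call last):
  File "<stdin>", line 16, in <module>
    return _wrapfunc(a, 'argmax', axis=axis, out=out, **kwds)
    return bound(*args, **kwds)
ValueError: attempt to get argmax of an empty sequence
```

The hole spacing comes out at 36 mm, so the plane height is right. The slide direction is almost exactly world -x, and the first hole is at about (0.593, 0.001). I'll move to hover over the knob with the jaws along the slide and look again.

Run:
```python
from workcell import bot,hand,get_obs,vision,kinematics
from scipy.spatial.transform import Rotation as R
from h import *
print(R.from_quat(get_obs()["orientation"]).as_matrix().round(2).tolist())
best=None
for s in(1,-1):
    z=np.array([-np.cos(3.1358),-np.sin(3.1358),0])*s;y=np.array([0,0,-1.]);x=np.cross(y,z)
    q=R.from_matrix(np.c_[x,y,z]).as_quat();j=kinematics.solve_ik([.5935,.0005,.2],q);print(s,q,j)
    if j is not None and (best is None or abs(j[5])<abs(best[1][5])): best=(q,j)
q=best[0];np.save("q.npy",q)
bot.reach([.5935,.0005,.2],q)
hand.move_gripper(.06,60)
o=get_obs();print(o["time_s"],o["position"],o["wrist_force"],o["gripper_width"])
for n in("wrist","top","scene"):
    c=vision.read_camera(n);np.savez(f"pics/{n}1.npz",**c);cv2.imwrite(f"pics/{n}1.png",c["frame"][:,:,::-1])
    print(n,proj(c,[.5935,.0005,.125]),proj(c,[.5935,.0005,.114]))
```

```text
[[-0.94, -0.0, 0.33], [-0.33, 0.0, -0.94], [0.0, -1.0, -0.0]]
1 [-0.49854974  0.50144606 -0.50144606  0.49854974] [-1.68492196e-03  3.54397186e-01  1.74825619e+00 -4.44089210e-16
  1.03893928e+00  4.10773163e-03]
-1 [ 0.50144606  0.49854974 -0.49854974 -0.50144606] None
3.0333 [5.93510267e-01 3.04601401e-04 2.00007558e-01] [ 1.16409852 -0.414074   -0.18270581] 0.06009081921265756
wrist [322.32952596 263.19289125] [322.30792877 256.95727257]
top [390.55351347 224.85289378] [389.73616063 226.43957085]
scene [251.84082162 265.91597936] [252.34076946 270.33957645]
```

View pics/wrist1.png

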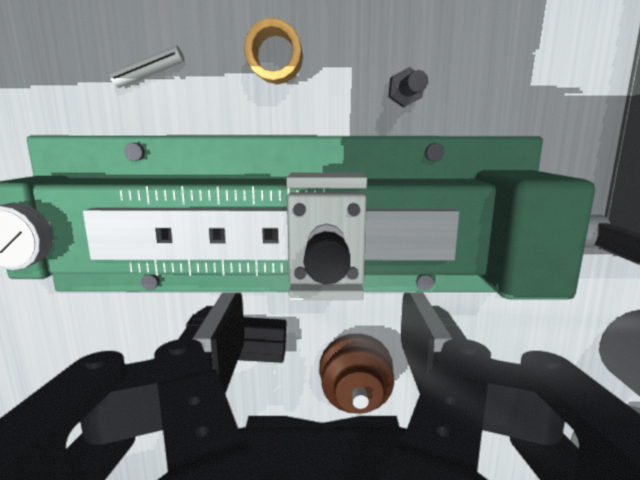

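View pics/scene1.png

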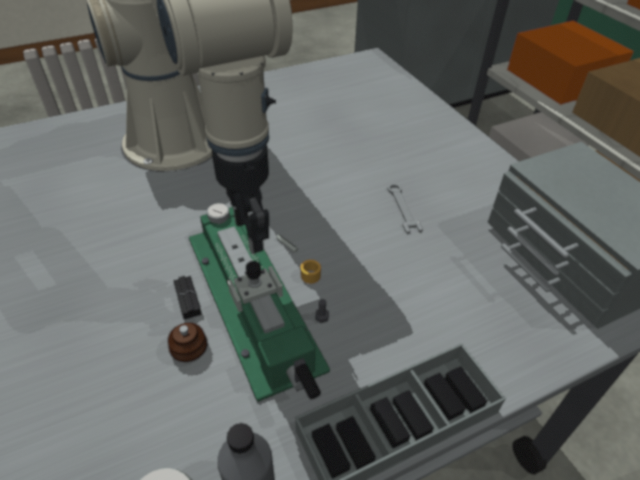

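The wrist view shows the holes at about (164,236), (217,236) and (271,236), in line with the image rows, so the yaw is right. The knob's top face is around (327,262), between the fingers. I'll measure from this view.

Run:
```python
from h import *
c=np.load("pics/wrist1.npz");f=c["frame"];g=f.mean(2)
H=[]
for u0,v0 in((164,236),(217,236),(271,236)):
    r=12;p=g[v0-r:v0+r+1,u0-r:u0+r+1];m=p<110
    ys,xs=np.nonzero(m);U,V=xs.mean()+u0-r,ys.mean()+v0-r;H.append(ray(c,U,V,.067));print(U,V,H[-1].round(4))
k=f[225:292,295:362].max(2);m=(k<45).astype(np.uint8)
N,l,s,ce=cv2.connectedComponentsWithStats(m);i=1+np.argmax(s[1:,4]);x,y,w,h,a=s[i];print(x+295,y+225,w,h,a)
print(cv2.minEnclosingCircle(max(cv2.findContours(m,0,2)[0],key=cv2.contourArea)))
u=x+295+(w-1)/2
print("knob bottom edge of top face", ray(c,u,y+225+h-1,.125), "mid", [ray(c,x+295+e,260,.125).round(4) for e in(0,w)])
cv2.imwrite("pics/k.png",cv2.resize(f[210:300,270:380,::-1],None,fx=6,fy=6))
```

```text
163.4660633484163 235.02714932126696 [0.4862 0.0018 0.067 ]
216.7345971563981 235.4218009478673 [0.5222 0.0013 0.067 ]
269.9449541284404 235.22477064220183 [0.5581 0.0012 0.067 ]
306 232 43 28 801
((32.50902557373047, 26.655235290527344), 21.767635345458984)
knob bottom edge of top face [0.59600735 0.00283829 0.125     ] mid [array([0.5848, 0.0024, 0.125 ]), array([0.6078, 0.0022, 0.125 ])]
```

View pics/k.png

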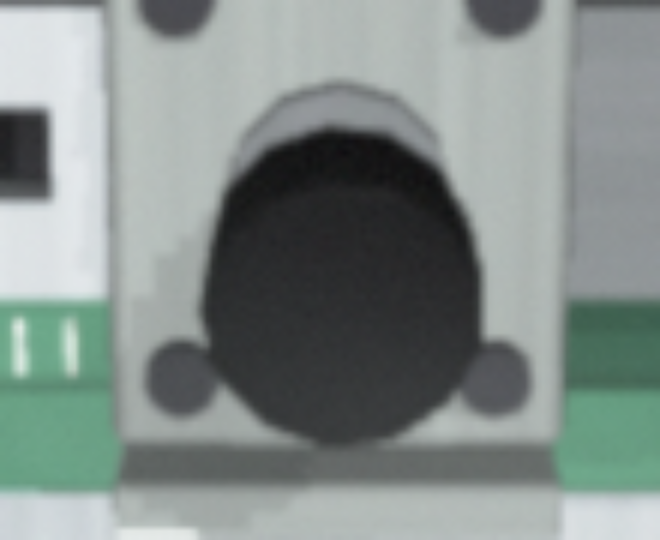

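Run:
```python
from workcell import bot,hand,get_obs,vision
from h import *
def st(t):
    o=get_obs();print(t,round(o["time_s"],2),o["position"].round(4),o["wrist_force"].round(2),o["ft_torque"].round(2),round(o["gripper_width"],4))
c=np.load("pics/wrist1.npz");print(ray(c,327.2,262.5,.125))
q=np.load("q.npy")
bot.servo_line([.5950,.0007,.150],q,.15);st("pre")
bot.servo_line([.5950,.0007,.114],q,.08);st("down")
hand.move_gripper(.0,50);st("grip")
for n in("wrist","scene"):
    c=vision.read_camera(n);np.savez(f"pics/{n}2.npz",**c);cv2.imwrite(f"pics/{n}2.png",c["frame"][:,:,::-1])
```

```text
[0.59610739 0.00087206 0.125     ]
pre 3.67 [0.595  0.0007 0.15  ] [ 0.1  -0.19  0.35] [-0.02  0.03 -0.04] 0.0598
down 4.27 [0.5949 0.0007 0.1136] [0.19 0.27 1.01] [ 0.04  0.05 -0.03] 0.0598
grip 4.68 [0.5959 0.0007 0.1147] [1.56 0.05 2.59] [ 0.03 -0.32  0.05] 0.0246
```

View pics/wrist2.png

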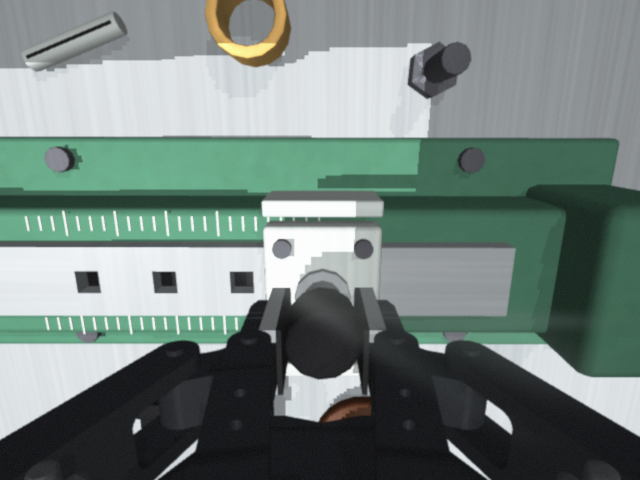

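The knob sits between the pads at (321,333), the next hole is at (241,282). Next I'll lift it and check.

Run:
```python
from workcell import bot,hand,get_obs,vision
from h import *
def st(t):
    o=get_obs();print(t,round(o["time_s"],2),o["position"].round(4),o["wrist_force"].round(2),o["ft_torque"].round(2),round(o["gripper_width"],4))
def holes(c,L):
    g=c["frame"].mean(2)
    for u0,v0 in L:
        r=17;m=g[v0-r:v0+r+1,u0-r:u0+r+1]<110
        ys,xs=np.nonzero(m);print(ray(c,xs.mean()+u0-r,ys.mean()+v0-r,.067).round(4))
holes(np.load("pics/wrist2.npz"),((88,282),(165,282),(241,282)))
q=np.load("q.npy")
x=get_obs()["position"][0]
for z in(.120,.1265):
    bot.servo_line([.5955,.0007,z],q,.04);st(z)
for n in("wrist","scene"):
    c=vision.read_camera(n);np.savez(f"pics/{n}3.npz",**c);cv2.imwrite(f"pics/{n}3.png",c["frame"][:,:,::-1])
```

```text
[0.486  0.0019 0.067 ]
[0.5221 0.0013 0.067 ]
[0.5581 0.0011 0.067 ]
0.12 5.08 [0.5954 0.0007 0.1198] [ 3.16  0.16 -6.27] [ 0.02 -0.59  0.  ] 0.0247
0.1265 5.4 [0.5954 0.0007 0.1265] [ 3.11 -0.01 -7.32] [ 0.   -0.53 -0.04] 0.0244
```

View pics/wrist3.png

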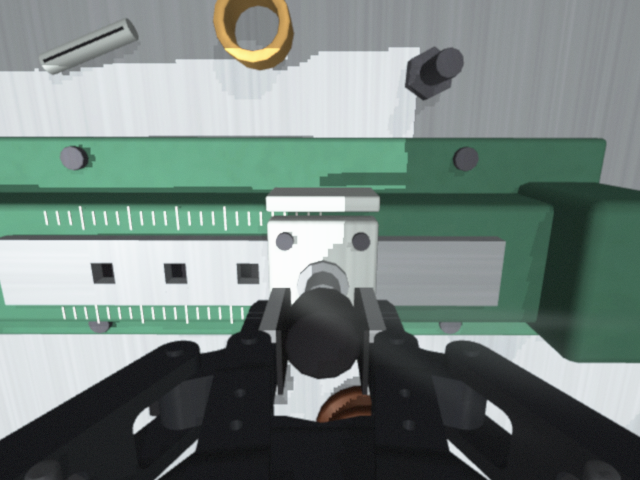

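View pics/scene3.png

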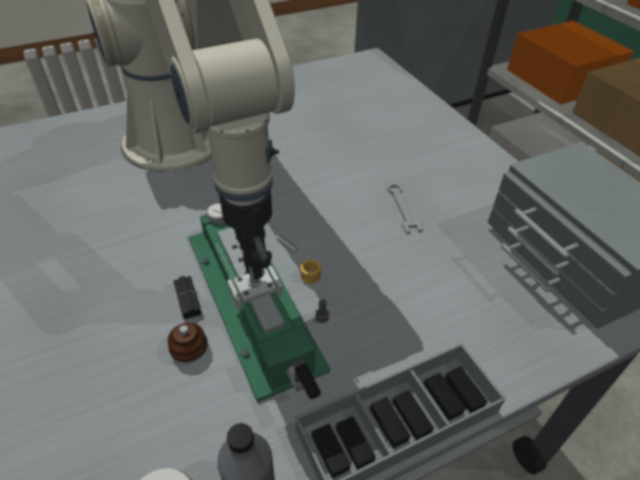

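The knob is up: about -7.3 N vertically and 3.1 N along the slide, matching the two springs, with no visible slip in the wrist view. I'll work out the exact shift to the next hole from this same view, then slide.

Run:
```python
from workcell import bot,hand,get_obs,vision
from h import *
def st(t):
    o=get_obs();print(t,round(o["time_s"],2),o["position"].round(4),o["wrist_force"].round(2),o["ft_torque"].round(2),round(o["gripper_width"],4))
c=np.load("pics/wrist3.npz");g=c["frame"].mean(2)
# screws on the saddle
S=[]
for u0,v0 in((285,241),(361,241)):
    r=13;m=g[v0-r:v0+r+1,u0-r:u0+r+1]<130
    ys,xs=np.nonzero(m);S.append(ray(c,xs.mean()+u0-r,ys.mean()+v0-r,.081))
xs_=np.mean(S,axis=0);print("section centre",xs_.round(4))
u0,v0=248,272;m=g[v0-13:v0+14,u0-13:u0+14]<110;ys,xs=np.nonzero(m);h=ray(c,xs.mean()+u0-13,ys.mean()+v0-13,.067)
d=xs_[0]-h[0];print("hole",h.round(4),"shift",d)
x=get_obs()["position"][0]
t=x-d; print("target x",t)
q=np.load("q.npy")
if abs(t-.558)<.0025:
    bot.servo_line([t,.0007,.1265],q,.04);st("slid")
    c=vision.read_camera("wrist");np.savez("pics/wrist4.npz",**c);cv2.imwrite("pics/wrist4.png",c["frame"][:,:,::-1])
    c=vision.read_camera("top");np.savez("pics/top4.npz",**c);cv2.imwrite("pics/top4.png",c["frame"][:,:,::-1])
```

```text
section centre [0.5959 0.0226 0.081 ]
hole [0.558  0.0013 0.067 ] shift 0.037894107612688854
target x 0.5574445770896869
slid 6.6 [0.5571 0.0009 0.1266] [ 3.72  3.23 -6.79] [ 0.49 -0.7  -0.04] 0.0244
```

View pics/wrist4.png

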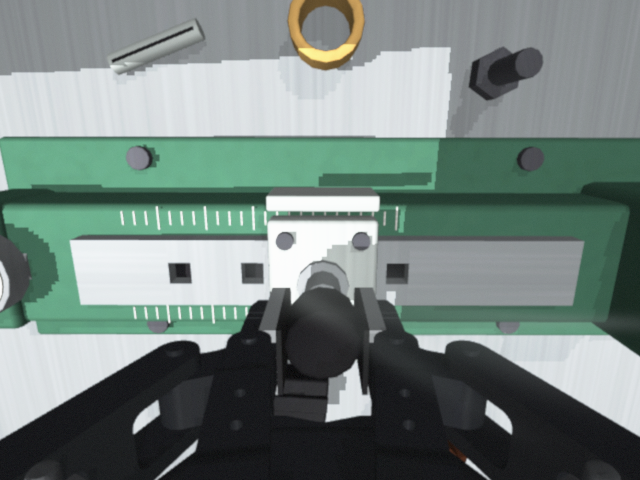

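The section now stands between the first hole, visible again at (397,272), and the third at (252,272). Its centre at column 323 is close to their midpoint. I'll measure any leftover offset, correct it and lower.

```bash
cat >> h.py <<'E'
def cen(c,u0,v0,z,th,r=13):
    g=c["frame"].mean(2);m=(g[v0-r:v0+r+1,u0-r:u0+r+1]<th).astype(np.uint8);ys,xs=np.nonzero(m)
    return ray(c,xs.mean()+u0-r,ys.mean()+v0-r,z)
E
python3 - <<'E'
from workcell import bot,hand,get_obs,vision
from h import *
def st(t):
    o=get_obs();print(t,round(o["time_s"],2),o["position"].round(4),o["wrist_force"].round(2),o["ft_torque"].round(2),round(o["gripper_width"],4));return o
c=np.load("pics/wrist4.npz")
a=cen(c,252,272,.067,110);b=cen(c,397,272,.067,110);s=(cen(c,285,241,.081,130)+cen(c,361,241,.081,130))/2
e=s[0]-(a[0]+b[0])/2;print(a.round(4),b.round(4),s.round(4),"err",e)
q=np.load("q.npy");o=get_obs();x=o["position"][0]-e
print("x",x)
if abs(e)<.002:
    bot.servo_line([x,.0011,.1265],q,.02);st("adj")
    for z in(.122,.119,.1165):
        bot.servo_line([x,.0011,z],q,.04);o=st(z)
        if o["wrist_force"][2]>4:break
E
```

```text
[0.5221 0.0014 0.067 ] [0.5942 0.0007 0.067 ] [0.5575 0.0224 0.081 ] err -0.0007004720859421498
x 0.5579775788503772
adj 6.95 [0.558  0.001  0.1265] [ 3.24  0.93 -6.76] [ 0.14 -0.77 -0.03] 0.0248
0.122 7.21 [0.558  0.001  0.1217] [ 4.5   0.45 -6.33] [ 0.06 -0.78  0.01] 0.0241
0.119 7.46 [0.558  0.001  0.1189] [ 4.39 -0.41 -6.09] [ 0.01 -0.81  0.02] 0.0247
0.1165 7.71 [0.558  0.001  0.1164] [ 4.87 -0.19 -5.92] [-0.08 -0.84 -0.01] 0.0246
```

The pin is entering the hole: the spring load is still pulling downward, so it isn't resting on the bar. I'll go on down until it bottoms.

Run:
```python
from workcell import bot,hand,get_obs,vision
from h import *
def st(t):
    o=get_obs();print(t,round(o["time_s"],2),o["position"].round(4),o["wrist_force"].round(2),o["ft_torque"].round(2),round(o["gripper_width"],4));return o
q=np.load("q.npy")
for z in(.1155,.1147,.1140,.1134,.1128,.1122,.1116):
    bot.servo_line([.558,.0010,z],q,.02);bot.dwell(.1);o=st(z)
    if o["wrist_force"][2]>5:break
for n in("wrist","top","scene"):
    c=vision.read_camera(n);np.savez(f"pics/{n}5.npz",**c);cv2.imwrite(f"pics/{n}5.png",c["frame"][:,:,::-1])
```

```text
0.1155 8.06 [0.5581 0.001  0.1155] [ 5.24  0.19 -5.17] [-0.07 -0.93 -0.04] 0.0242
0.1147 8.41 [0.5581 0.001  0.1148] [ 4.84 -0.62 -3.32] [-0.03 -0.78  0.05] 0.0248
0.114 8.76 [0.5588 0.001  0.1147] [ 5.27 -0.73  5.8 ] [-0.01 -0.8  -0.01] 0.0246
```

View pics/wrist5.png

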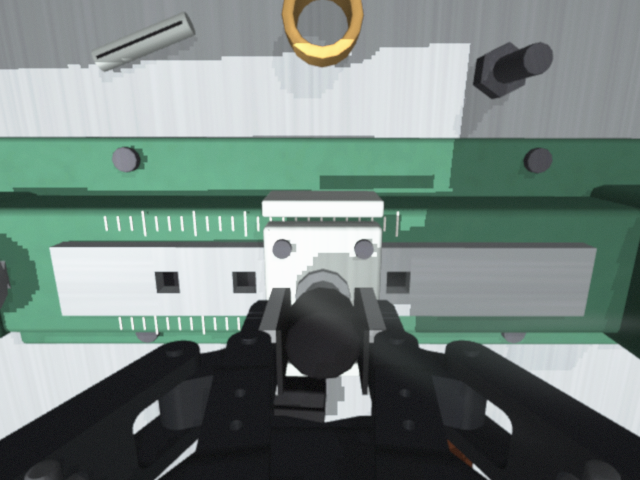

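View pics/scene5.png

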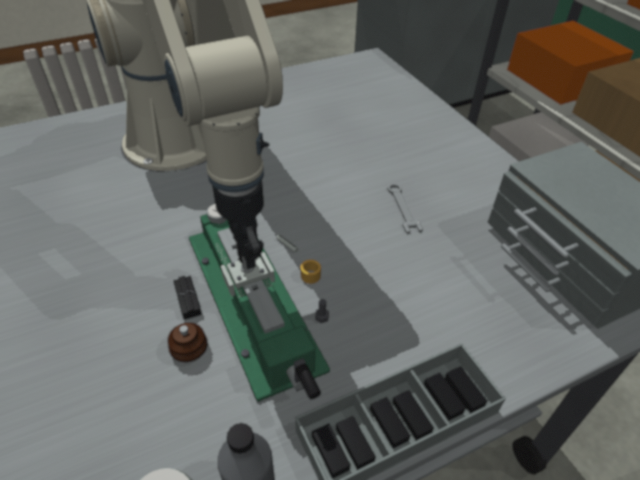

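The pin has bottomed at z = 0.1147, the same height as in the first hole, and the vertical force changed from -3 to +6 N. The wrist view shows the section between the holes at (244,282) and (397,282). I'll do one last check and hand in.

Run:
```python
from workcell import bot,hand,get_obs,vision,hand_in
from h import *
c=np.load("pics/wrist5.npz")
a=cen(c,244,282,.067,110);b=cen(c,397,282,.067,110);s=(cen(c,282,248,.081,130)+cen(c,363,248,.081,130))/2
print("section err",s[0]-(a[0]+b[0])/2)
bot.dwell(.5);o=get_obs();print(o["time_s"],o["position"],o["wrist_force"],o["gripper_width"])
print(hand_in())
```

```text
section err 0.001194192356106738
9.4083 [0.5587542  0.00098858 0.11466095] [ 5.25743002 -0.77358681  7.09407144] 0.02418323146123708
the job is handed in; nothing more can be done
None
```

I moved the gauge to the next hole and handed the job in at about 9.4 s, with the pin down in that hole and the knob still gripped. To get there I gripped the knob along the slide direction, lifted it about 12 mm, drew the section out one hole and lowered the pin. No verdict was reported.

**Pin fully home:** it bottomed at TCP height 0.1147 m, the same height as in the first hole. The vertical force changed from a spring pull of about -5 N to a light downward press of about 7 N.

**Position:** the wrist view shows the section between the first and third holes, so it is on the very next one. It sits about 1.2 mm towards the crank from the hole's centre, within the roughly 1.5 mm of pin clearance.

**Grip:** the fingers held steady on the knob at 24 to 25 mm (the knob is 26 mm across).

**Loose things:** I saw no sign that any had been touched, but I checked this only by looking at the images. The highest wrist force I read was about 9 N.

**Disagreement between cameras:** the top and wrist views differed by about 1 mm on the hole positions. I used the wrist view for the final alignment.

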